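# Return stripped rail devices to their stock trays

### The job

The devices taken off the practice panel are lying mixed on the bench: two breakers, two relays on their sockets and one contactor. Put each back in the stock tray that already holds a sample of its kind, one device to a bay, standing upright and flat on the floor of a free bay. Do not knock the red multimeter or the lamp with the glass bulb out of place.

Things in the scene. Friction and masses are not known exactly. Their poses are not given: they have to be found in the camera images.
- breaker_a_center (a point): Loose two-pole breaker, light grey, blue toggle on top, about 230 g. Stands on its rail side: 85 mm long (its x), 36 mm wide (its y, flat parallel sides to grip), 70 mm high (z up). Full length up to 44 mm; then only the middle 46 mm of the length, full width, to 62 mm; then the toggle. The point is its centre, 35 mm above its underside. Either way round will do.
- breaker_b_center (a point): A second loose breaker, the same in every way as breaker_a (85 x 36 x 70 mm); the point is its centre, 35 mm above its underside, axes likewise. The two may go in either of the free breaker bays.
- relay_a_center (a point): Loose plug-in relay, an amber case on a blue socket, about 120 g. Stands on its rail side: 76 mm long (its x), 28 mm wide (its y, flat parallel sides to grip), 64 mm high (z up). Socket 22 mm high (32 mm in its middle 52 mm); the amber case above it is 36 mm long, full width, up to 64 mm. The point is its centre, 32 mm above its underside. Either way round will do.
- relay_b_center (a point): A second loose relay on its socket, the same in every way as relay_a (76 x 28 x 64 mm); the point is its centre, 32 mm above its underside, axes likewise. The two may go in either of the free relay bays.
- contactor_center (a point): Loose contactor, black base, cream upper part, about 340 g. Stands on its rail side: 75 mm long (its x), 45 mm wide (its y, flat parallel sides to grip), 80 mm high (z up). Base full length up to 46 mm; cream part 50 mm long, full width, up to 74 mm; then a small black indicator. The point is its centre, 40 mm above its underside. Either free bay of its tray, either way round.
- breaker_tray: Yellow tray for breakers, fixed, 118 mm (its x) by 215 mm (its y), walls 4 mm thick and 20 mm high, floor 4 mm thick. Two dividers along x (3 mm thick, tops 16 mm above the bench) make three bays, each 110 (x) by 67 mm (y), centred at x = 0, y = +70, 0, -70 mm. The +y bay is taken by a sample breaker fixed there; the other two are free. Origin: centre of its underside, at bench height.
- contactor_tray: Red tray for contactors, fixed, 118 mm (its x) by 215 mm (its y), walls 4 mm thick and 20 mm high, floor 4 mm thick. Two dividers along x (3 mm thick, tops 16 mm above the bench) make three bays, each 110 (x) by 67 mm (y), centred at x = 0, y = +70, 0, -70 mm. The +y bay is taken by a sample contactor fixed there; the other two are free. Origin: centre of its underside, at bench height.
- relay_tray: Teal tray for relays, fixed, 118 mm (its x) by 215 mm (its y), walls 4 mm thick and 20 mm high, floor 4 mm thick. Two dividers along x (3 mm thick, tops 16 mm above the bench) make three bays, each 110 (x) by 67 mm (y), centred at x = 0, y = +70, 0, -70 mm. The +y bay is taken by a sample relay on its socket fixed there; the other two are free. Origin: centre of its underside, at bench height.
- meter_center (a point): Bystander: red multimeter with a dark face, lying on the bench beyond the trays, 160 mm (its x) by 80 mm by 46 mm high; the point is its middle, 20 mm above its underside. Leave it where it is.
- lamp_center (a point): Bystander: white lampholder with a glass bulb standing on the bench beyond the trays, base 84 mm across, 123 mm high; the point is on its axis, 61 mm above its underside. Leave it where it is.
Not all that is in view belongs to the job. What is shaped like the part that bears relay_a_center but pink, purple or turquoise is not meant.

How it is judged:
By the outcome, as a careful person would: the job done as asked, in the order asked, and still so for the second after the job is handed in, with the robot touching nothing.
It also fails if it takes over 120 s, if anything falls off the work surface, if the arm or the gripper's body presses on something with over 40 N, if the wrist force passes 120 N, or if a joint passes its speed limit or range.

### The arm

A 6-joint arm with a two-finger parallel gripper is mounted at the origin on the work surface. World frame = base frame: x ahead of the robot, y to its left, z up, the work surface at z = 0. Lengths are in m, angles in rad, forces in N, time in s.
With the tool pointing down it reaches from about 0.35 to 0.775 m from the base axis. Payload 7.3 kg.
Tool frame: the origin (TCP) lies on the mounting face of the last link; the fingertips stand 178 mm ahead of it and the grasp point (between the pads) lies 159 mm ahead of it (robot.tcp_to_tips is the distance from the TCP to the fingertips, in m); z points along the fingers, y is the direction in which the jaws open and shut (so a half turn about z gives the same grasp; the last joint's range is limited). The gripper opens to 92 mm and grips with 3 to 60 N. Pads are 19 mm wide; open, the fingers measure 130 mm over their backs; the gripper's body (75 mm by 190 mm) begins 47 mm behind the grasp point.
Start: joints at [1.196, 0.342, 1.524, -0, 1.275, -0.146], TCP at [0.119, 0.511, 0.405] pointing down, gripper open.
Joint ranges: [-2.53, 2.53], [-0.77, 2.02], [0.04, 2.7], [-1, 4.14], [0.28, 2.66], [-3.11, 3.11]. Speed limits (rad/s): [2.57, 2.57, 3.14, 3.14, 3.14, 3.14].

### API

Orientations are given as [roll, pitch, yaw] about the fixed x, y, z axes, in that order (R = Rz(yaw) Ry(pitch) Rx(roll)).
In Python, from cell import robot, viewer gives the robot as it stands.
- The arm moves only by the shell command python3 -m creep 'ROWS' [OPENING] [FORCE]. ROWS is JSON, a list that holds one entry, the list of rows, each a list of 6 numbers: the shift along the world's x, y, z in mm, then the turn, a rotation vector about the world's x, y, z in degrees. A call has 1 to 5 rows; each row shifts and turns the pose as measured when the row begins; what a row does not reach is not made up. A row lasts 1/12 s, in which the tool goes at most 41.7 mm and 7.16 degrees, less where a joint would pass 70% of its speed; a pose out of reach is approached as far as the arm can. A call with a gripper value outside its range is refused whole. OPENING is the closure, from -1 (fully open) to 1 (shut), set as the call begins (- or left out, the last holds). The fingers move at their own pace and stop on an object; FORCE is the grip in N (left out, the last holds). Time passes only in rows, so rows that do not move let the fingers close. It gives the time, the measured TCP pose, the force and the opening at its end, in the units of the state.
- robot.observe(): the state, without advancing time (a new reading comes with each control period).
- viewer.read_camera(name): name is "side" or "top"; returns the picture (480x640x3 uint8, blue, green, red); there is no depth.
- viewer.camera_model(name): a dict with "fx", "fy", "cx", "cy" (pixels), "pose" (4x4, takes a point from camera to world coordinates). Camera axes: x right, y up, looking along -z (the intrinsics and any distortion apply to the point x, -y, -z); pixel columns grow to the right and rows downward; lengths in m; the calibration is good to about 2 mm. A picture is of the moment at which its call begins. camera_model takes no time and is no camera call.
- robot.hand_in(): hands the job in, once; it reports no verdict.
The state is a dict: "time": time; "qpos": joint angles; "qvel": joint speeds; "joint_efforts": joint torques, N m; "tool_pos": TCP position; "tool_rot": TCP orientation; "contact_force": force on the tool from outside, world axes, zero at the start; "torque": the same for the moment, N m; "opening": finger opening in m.
Only numpy, scipy, OpenCV 4.12 (cv2) and the standard library are available. Lean on these libraries where they do the work, as an engineer would, in place of code of your own. Each camera call takes 0.05 s, during which the arm holds its last target. There are 200 camera calls.

## Working session

There is one attempt and no reset: what is moved stays moved. The work goes in short steps, Python scripts to look and compute and a shell command to move; the robot and the scene stay as the last step left them, time stands still between calls to the robot, and variables do not carry over. Pictures are saved under pics/ and viewed, about 12 in all and at most 16, crops included, and the job is handed in when it is done.

```bash
mkdir -p pics; ls; python3 - <<'E'
from cell import robot, viewer
import cv2
print(robot.observe())
for n in("top","side"):
    im=viewer.read_camera(n); cv2.imwrite(f"pics/{n}0.png",im)
    m=viewer.camera_model(n); print(n,m)
E
```

```text
pics
{'time': 0.0, 'qpos': array([ 1.19600543e+00,  3.42707183e-01,  1.52502019e+00, -3.60319283e-05,
        1.27538625e+00, -1.45992480e-01]), 'qvel': array([ 0.00050773,  0.00061145,  0.00016533, -0.00147254, -0.00037164,
        0.00036704]), 'joint_efforts': array([-1.13132042e-03, -4.31247067e+01, -2.44225323e+01,  7.17013143e-02,
        5.61280386e-02, -1.27172584e-04]), 'tool_pos': array([0.11900204, 0.51119329, 0.40405171]), 'tool_rot': array([-3.14008285e+00, -1.87173063e-04,  2.91280462e+00]), 'contact_force': array([ 0.8150073 ,  0.0911969 , -0.05686844]), 'torque': array([-0.00685137,  0.02503145, -0.02050142]), 'opening': 0.09174418570317847}
top {'fx': 620.8187270278917, 'fy': 620.8187270278917, 'cx': 322.2813555429825, 'cy': 230.99516449200053, 'pose': array([[ 2.78708467e-02,  9.98136430e-01, -5.42851930e-02,
         4.22550249e-01],
       [-9.99611532e-01,  2.78279466e-02, -1.54614004e-03,
        -2.67273025e-03],
       [-3.26132459e-05,  5.43071972e-02,  9.98524275e-01,
         1.41860021e+00],
       [ 0.00000000e+00,  0.00000000e+00,  0.00000000e+00,
         1.00000000e+00]])}
side {'fx': 450.4070513134257, 'fy': 450.4070513134257, 'cx': 320.1331573826816, 'cy': 240.28899283077416, 'pose': array([[ 0.80258518,  0.35232347, -0.48137844, -0.03399996],
       [-0.59652739,  0.46930334, -0.65108329, -0.73491887],
       [-0.00347941,  0.80970522,  0.58682651,  0.68942607],
       [ 0.        ,  0.        ,  0.        ,  1.        ]])}
```

View pics/top0.png

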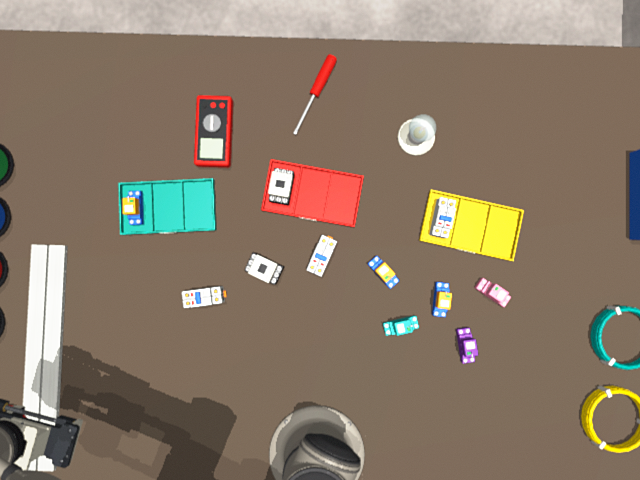

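View pics/side0.png

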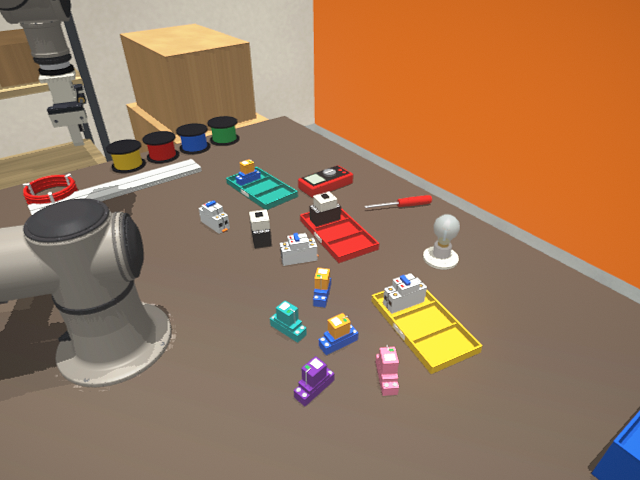

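Top view candidates: breakers at (322,256) and (204,297), contactor (264,268), relays (amber on blue) (383,271) and (442,300). Not meant: turquoise (401,327), purple (467,345) and pink (493,292). The samples stay in their trays: contactor (281,185), relay (131,207), breaker (445,217). Next I measure these and take one close crop.

```bash
cat > h.py <<'E'
import numpy as np, cv2
from cell import robot, viewer
def ray(n,uv,z):
    m=viewer.camera_model(n);P=m["pose"]
    d=P[:3,:3]@np.array([(uv[0]-m["cx"])/m["fx"],-(uv[1]-m["cy"])/m["fy"],-1])
    o=P[:3,3];return (o+d*(z-o[2])/d[2])
def proj(n,p):
    m=viewer.camera_model(n);P=m["pose"];c=P[:3,:3].T@(np.asarray(p)-P[:3,3])
    return np.array([m["cx"]+m["fx"]*c[0]/-c[2], m["cy"]-m["fy"]*c[1]/-c[2]])
def fgmask(im):
    hsv=cv2.cvtColor(im,cv2.COLOR_BGR2HSV)
    m=((hsv[...,1]>130)|(hsv[...,2]>135)|(hsv[...,2]<32)).astype(np.uint8)*255
    return cv2.morphologyEx(m,cv2.MORPH_CLOSE,np.ones((5,5),np.uint8))
def blob(mask,uv):
    cs,_=cv2.findContours(mask,cv2.RETR_EXTERNAL,cv2.CHAIN_APPROX_NONE)
    return max(cs,key=lambda c:cv2.pointPolygonTest(c,uv,True))
# silhouette rect -> pose: long axis cast at zl, short axis at zs (half heights)
def pose(c,zl,zs):
    r=cv2.minAreaRect(c); b=cv2.boxPoints(r)
    out=[]
    for z in (zl,zs):
        q=np.array([ray("top",p,z)[:2] for p in b]); e1=q[1]-q[0]; e2=q[2]-q[1]
        L,S=(e1,e2) if np.linalg.norm(e1)>np.linalg.norm(e2) else (e2,e1)
        out.append((q.mean(0),L,S))
    u=out[0][1]/np.linalg.norm(out[0][1]); v=np.array([-u[1],u[0]])
    ctr=u*(out[0][0]@u)+v*(out[1][0]@v)
    a=np.degrees(np.arctan2(u[1],u[0]))%180
    return ctr,a,np.linalg.norm(out[0][1]),np.linalg.norm(out[1][2])
DEV={"brA":((322,256),.022,.031),"brB":((204,297),.022,.031),"con":((264,268),.023,.037),"reA":((383,271),.011,.032),"reB":((442,300),.011,.032)}
TR={"breaker":((490,240),(445,217)),"contactor":((330,200),(281,185)),"relay":((185,210),(131,207))}
E
python3 - <<'E'
from h import *
im=cv2.imread("pics/top0.png");m=fgmask(im)
S=cv2.imread("pics/side0.png")
for k,(uv,zl,zs) in DEV.items():
    c=blob(m,uv);p=pose(c,zl,zs);print(k,p[0].round(4),round(p[1],1),np.round(p[2:],3),"r",np.hypot(*p[0]).round(3))
    cv2.drawContours(im,[cv2.boxPoints(cv2.minAreaRect(c)).astype(int)],0,(0,255,0),1)
    H=dict(b=.062,c=.074,r=.064)[k[0]];hl=dict(b=.0425,c=.0375,r=.038)[k[0]];hw=dict(b=.018,c=.0225,r=.014)[k[0]]
    a=np.radians(p[1]);u=np.array([np.cos(a),np.sin(a)]);v=np.array([-u[1],u[0]])
    q=[proj("side",[*(p[0]+u*hl*i+v*hw*j),0]) for i,j in((1,1),(1,-1),(-1,-1),(-1,1))]
    cv2.polylines(S,[np.array(q).astype(int)],True,(0,255,0),1)
for k,(uv,s) in TR.items():
    c=blob(m,uv);p=pose(c,.010,.010)
    sd=ray("top",s,.06)[:2]-p[0]; yaw=np.degrees(np.arctan2(sd[1],sd[0]))
    ay=p[1] if abs((p[1]-yaw+180)%360-180)<90 else p[1]-180
    print(k,p[0].round(4),"tray+y dir deg",round(ay,1),"sample dir",yaw.round(1),np.linalg.norm(sd).round(3),np.round(p[2:],3))
    a=np.radians(ay)
    for t in(0,-.07):
        b=p[0]+t*np.array([np.cos(a),np.sin(a)]);print("   bay",t,b.round(4),np.hypot(*b).round(3))
        cv2.circle(im,tuple(proj("top",[*b,.004]).astype(int)),2,(255,0,255),-1)
        cv2.circle(S,tuple(proj("side",[*b,.004]).astype(int)),2,(255,0,255),-1)
print("lamp",ray("top",(417,136),.01),"meter",ray("top",(213,131),.02))
A=cv2.resize(im[150:370,110:530],None,fx=1.9,fy=1.9,interpolation=2)
B=cv2.resize(S[150:400,190:490],(600,500),interpolation=2)
cv2.imwrite("pics/a.png",A);cv2.imwrite("pics/b.png",B)
E
```

```text
brA [ 0.4456 -0.0006] 157.2 [0.093 0.039] r 0.446
brB [0.3441 0.2605] 99.7 [0.101 0.039] r 0.432
con [0.4107 0.1301] 65.1 [0.075 0.049] r 0.431
reA [ 0.4113 -0.141 ] 43.6 [0.079 0.034] r 0.435
reB [ 0.3527 -0.2718] 174.7 [0.078 0.041] r 0.445
breaker [ 0.5225 -0.3391] tray+y dir deg 79.0 sample dir 80.2 0.071 [0.223 0.125]
   bay 0 [ 0.5225 -0.3391] 0.623
   bay -0.07 [ 0.5092 -0.4078] 0.652
contactor [0.5861 0.0256] tray+y dir deg 81.4 sample dir 82.3 0.068 [0.221 0.124]
   bay 0 [0.5861 0.0256] 0.587
   bay -0.07 [ 0.5756 -0.0436] 0.577
relay [0.5454 0.3564] tray+y dir deg 94.3 sample dir 97.0 0.065 [0.221 0.123]
   bay 0 [0.5454 0.3564] 0.652
   bay -0.07 [0.5507 0.2866] 0.621
lamp [ 0.72308214 -0.21136539  0.01      ] meter [0.71950185 0.25448585 0.02      ]
```

View pics/a.png

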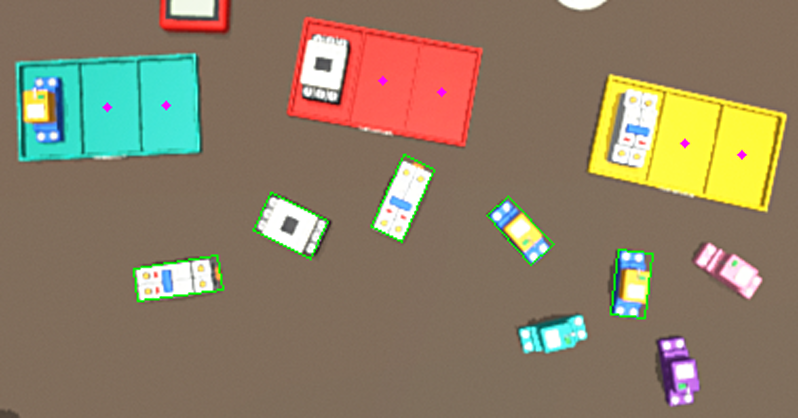

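View pics/b.png

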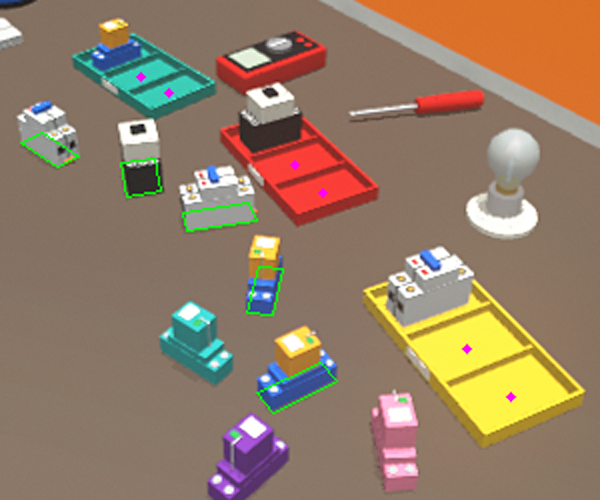

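The masks agree with both views: the boxes sit on the device bases and the bay dots sit in the free bays. The orange tab at one end stretches the breaker silhouettes, so I shift their centres by about 3–4 mm. First reach: breaker B.

```bash
cat > d.py <<'E'
import sys,numpy as np
from cell import robot
from scipy.spatial.transform import Rotation as R
s=robot.observe();x,y,z,a=map(float,sys.argv[1:5])
A=R.from_euler('xyz',s["tool_rot"]);best=None
for k in(0,180):
    B=R.from_euler('xyz',[np.pi,0,np.radians(a+k)]);v=np.degrees((B*A.inv()).as_rotvec())
    if best is None or np.linalg.norm(v)<np.linalg.norm(best):best=v
print("t",round(s["time"],2),"d mm",((np.array([x,y,z])-s["tool_pos"])*1000).round(1),"rot",best.round(1),"F",s["contact_force"].round(1),"open",round(s["opening"],4),"j6",s["qpos"][5].round(2))
E
M="python3 -m creep"
$M '[[[22,-25,0,0,0,-6.7],[22,-25,0,0,0,-6.7],[22,-25,0,0,0,-6.7],[22,-25,0,0,0,-6.7],[22,-25,0,0,0,-6.7]]]' -0.5
$M '[[[22,-25,0,0,0,-6.7],[22,-25,0,0,0,-6.7],[22,-25,0,0,0,-6.7],[22,-25,0,0,0,-6.7],[22,-25,0,0,0,-6.7]]]'
python3 d.py .3447 .2645 .211 99.7
```

```text
time: 0.52
tool_pos: [0.228, 0.3848, 0.4015]
tool_rot: [-3.137, -0.002, 2.316]
contact_force: [1.2, 0.3, 0.4]
opening: 0.0695
time: 0.93
tool_pos: [0.3411, 0.2525, 0.4005]
tool_rot: [-3.135, -0.001, 1.703]
contact_force: [0.6, 0.5, 0.7]
opening: 0.069
t 0.93 d mm [   3.6   12.  -189.5] rot [-0.  -0.4  2.2] F [0.6 0.5 0.7] open 0.069 j6 0.32
```

```bash
M="python3 -m creep"
$M '[[[2,10,-30,0,0,2],[2,0,-30,0,0,0],[0,0,-30,0,0,0],[0,0,-20,0,0,0],[0,0,0,0,0,0]]]'
python3 d.py .3447 .2645 .211 99.7
python3 - <<'E'
from h import *
a=viewer.read_camera("top")[220:380,130:290];b=viewer.read_camera("side")[130:290,130:290]
cv2.imwrite("pics/c.png",cv2.resize(np.hstack([a,b]),None,fx=2.4,fy=2.4,interpolation=2))
E
```

```text
time: 1.35
tool_pos: [0.3511, 0.2553, 0.2878]
tool_rot: [3.141, -0.001, 1.716]
contact_force: [0.1, -0.3, -0.3]
opening: 0.0686
t 1.35 d mm [ -6.4   9.2 -76.8] rot [-0.1  0.   1.4] F [ 0.1 -0.3 -0.3] open 0.0686 j6 0.31
```

View pics/c.png

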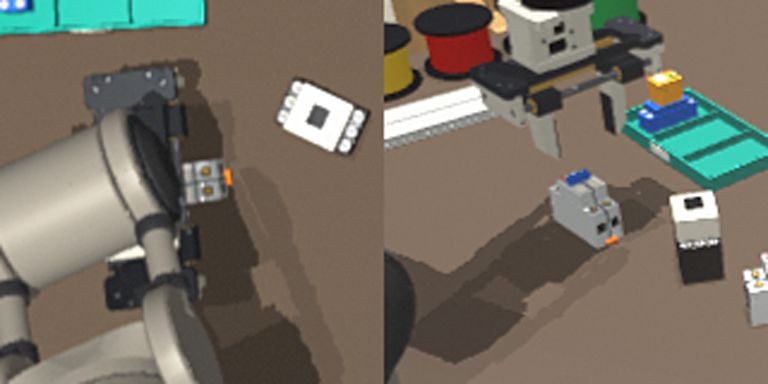

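The breaker lies between the open jaws and is aligned with them (side crop, about (585,205)). I go down and close.

```bash
M="python3 -m creep"
$M '[[[-6,9,-25,0,0,1.4],[0,0,-25,0,0,0],[0,0,-18,0,0,0],[0,0,0,0,0,0]]]'
python3 d.py .3447 .2645 .211 99.7
```

```text
time: 1.78
tool_pos: [0.3483, 0.2676, 0.2279]
tool_rot: [3.122, -0.007, 1.744]
contact_force: [-0.7, -1.0, -0.5]
opening: 0.069
t 1.78 d mm [ -3.6  -3.1 -16.9] rot [-0.6  1.1 -0.2] F [-0.7 -1.  -0.5] open 0.069 j6 0.31
```

```bash
M="python3 -m creep"
$M '[[[-3,-2,-16,-0.6,1,0],[0,0,0,0,0,0]]]'
python3 d.py .3447 .2645 .211 99.7
$M '[[[0,0,0,0,0,0],[0,0,0,0,0,0],[0,0,0,0,0,0],[0,0,0,0,0,0],[0,0,0,0,0,0]]]' 1 25
python3 d.py .3447 .2645 .211 99.7
```

```text
time: 1.95
tool_pos: [0.3464, 0.2667, 0.2146]
tool_rot: [3.137, -0.001, 1.745]
contact_force: [0.1, 0.4, -0.3]
opening: 0.0691
t 1.95 d mm [-1.7 -2.2 -3.6] rot [-0.1  0.3 -0.3] F [ 0.1  0.4 -0.3] open 0.0691 j6 0.31
time: 2.37
tool_pos: [0.3485, 0.2682, 0.2215]
tool_rot: [3.126, -0.005, 1.745]
contact_force: [-1.4, -0.1, 1.7]
opening: 0.0399
t 2.37 d mm [ -3.8  -3.7 -10.5] rot [-0.4  0.8 -0.3] F [-1.4 -0.1  1.7] open 0.0399 j6 0.31
```

```bash
M="python3 -m creep"
$M '[[[0,0,-8,0,-0.5,0],[0,0,-2,0,0,0]]]'
python3 d.py .3447 .2645 .211 99.7
$M '[[[0,0,0,0,0,0],[0,0,0,0,0,0]]]'
python3 d.py .3447 .2645 .211 99.7
```

```text
time: 2.53
tool_pos: [0.3475, 0.2681, 0.2143]
tool_rot: [3.118, -0.004, 1.745]
contact_force: [-0.9, -3.8, 10.6]
opening: 0.0361
t 2.53 d mm [-2.8 -3.6 -3.3] rot [-0.5  1.3 -0.3] F [-0.9 -3.8 10.6] open 0.0361 j6 0.31
time: 2.7
tool_pos: [0.3475, 0.2681, 0.2152]
tool_rot: [3.117, -0.004, 1.745]
contact_force: [-0.2, -0.0, -2.1]
opening: 0.0361
t 2.7 d mm [-2.8 -3.6 -4.2] rot [-0.5  1.4 -0.3] F [-0.2 -0.  -2.1] open 0.0361 j6 0.31
```

Gripped at 36 mm, the breaker's width. Now lift and carry it.

```bash
M="python3 -m creep"
$M '[[[0,0,25,0,0,0],[0,0,30,0,0,0],[0,0,30,0,0,0],[0,0,30,0,0,0],[9,-30,5,0,0,3.9]]]'
$M '[[[9,-38,0,0,0,3.9],[9,-38,0,0,0,3.9],[9,-38,0,0,0,3.9],[9,-38,0,0,0,3.9],[9,-38,0,0,0,3.9]]]'
$M '[[[9,-38,0,0,0,3.9],[9,-38,0,0,0,3.9],[9,-38,0,0,0,3.9],[9,-38,0,0,0,3.9],[9,-38,0,0,0,3.9]]]'
python3 d.py .5092 -.4078 .325 169
```

```text
time: 3.12
tool_pos: [0.3547, 0.2394, 0.3377]
tool_rot: [3.123, -0.003, 1.815]
contact_force: [0.5, 0.3, -0.6]
opening: 0.0357
time: 3.53
tool_pos: [0.3998, 0.045, 0.3418]
tool_rot: [3.112, -0.001, 2.183]
contact_force: [0.5, -0.2, -2.8]
opening: 0.0359
time: 3.95
tool_pos: [0.444, -0.1554, 0.3422]
tool_rot: [3.111, -0.0, 2.54]
contact_force: [1.1, 0.4, -1.9]
opening: 0.0358
t 3.95 d mm [  65.2 -252.4  -17.2] rot [-1.6  0.7 23.5] F [ 1.1  0.4 -1.9] open 0.0358 j6 -1.5
```

```bash
M="python3 -m creep"
sed -i "s/\[np.pi,0,np.radians(a+k)\]/[rp[0],rp[1] if 1 else 0,np.radians(a+k)]/; s/^A=/rp=list(map(float,sys.argv[5:7])) or [np.pi,0]\nA=/; s/rp\[1\] if 1 else 0/rp[1]/" d.py
$M '[[[11,-40,-2,0,0,4],[11,-40,-2,0,0,4],[11,-40,-2,0,0,4],[11,-40,-2,0,0,4],[11,-40,-2,0,0,4]]]'
$M '[[[8,-35,0,0,0,3],[0,-8,0,0,0,0],[0,0,0,0,0,0]]]'
python3 d.py .5092 -.4078 .325 169 3.117 -.004
```

```text
time: 4.37
tool_pos: [0.496, -0.3568, 0.3315]
tool_rot: [3.11, -0.001, 2.904]
contact_force: [0.4, 0.0, -1.8]
opening: 0.0358
time: 4.62
tool_pos: [0.5035, -0.4098, 0.3279]
tool_rot: [3.111, -0.002, 2.957]
contact_force: [-0.5, 1.1, -2.3]
opening: 0.0354
t 4.62 d mm [ 5.7  2.  -2.9] rot [-0.3  0.2 -0.4] F [-0.5  1.1 -2.3] open 0.0354 j6 -2.2
```

```bash
M="python3 -m creep"
$M '[[[3,2,-25,0,0,0],[0,0,-25,0,0,0],[0,0,-25,0,0,0],[0,0,-8,0,0,0],[0,0,0,0,0,0]]]'
python3 d.py .507 -.4078 .219 169 3.117 -.004
python3 - <<'E'
from h import *
a=viewer.read_camera("top")[160:300,400:540];b=viewer.read_camera("side")[240:380,360:500]
cv2.imwrite("pics/e.png",cv2.resize(np.hstack([a,b]),None,fx=2.8,fy=2.8,interpolation=2))
E
```

```text
time: 5.03
tool_pos: [0.5057, -0.4045, 0.2424]
tool_rot: [3.11, -0.002, 2.953]
contact_force: [-0.4, -0.8, -2.0]
opening: 0.036
t 5.03 d mm [  1.3  -3.3 -23.4] rot [-0.4  0.2 -0.2] F [-0.4 -0.8 -2. ] open 0.036 j6 -2.19
```

View pics/e.png

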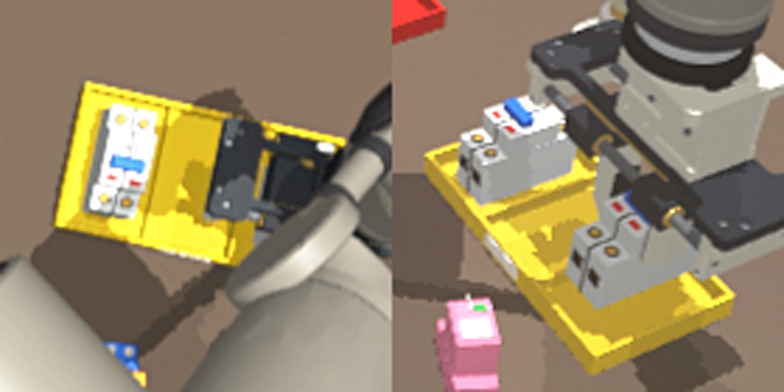

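The breaker hangs over the -y bay, parallel to the dividers and clear of them. I lower it until it touches and release.

```bash
M="python3 -m creep"
$M '[[[1,-3,-14,-0.3,0,0],[0,0,-6,0,0,0],[0,0,-3,0,0,0],[0,0,-2,0,0,0]]]'
python3 d.py .507 -.4078 .219 169 3.117 -.004
```

```text
time: 5.47
tool_pos: [0.5089, -0.408, 0.2261]
tool_rot: [3.123, 0.01, 2.954]
contact_force: [-0.6, -0.1, -1.5]
opening: 0.0362
t 5.47 d mm [-1.9  0.2 -7.1] rot [ 0.5  0.7 -0.3] F [-0.6 -0.1 -1.5] open 0.0362 j6 -2.19
```

```bash
M="python3 -m creep"
$M '[[[-1,0,-4,0.4,0.6,0],[0,0,-3,0,0,0],[0,0,-2,0,0,0]]]'
python3 d.py .507 -.4078 .219 169 3.117 -.004
```

```text
time: 5.72
tool_pos: [0.5083, -0.4082, 0.2192]
tool_rot: [3.12, 0.001, 2.954]
contact_force: [0.9, -0.0, -1.4]
opening: 0.0357
t 5.72 d mm [-1.3  0.4 -0.2] rot [ 0.2  0.3 -0.3] F [ 0.9 -0.  -1.4] open 0.0357 j6 -2.19
```

```bash
M="python3 -m creep"
$M '[[[0,0,-3,0,0,0],[0,0,-1,0,0,0]]]'
python3 d.py .507 -.4078 .219 169 3.117 -.004
```

```text
time: 5.88
tool_pos: [0.5084, -0.4083, 0.2185]
tool_rot: [3.121, 0.003, 2.954]
contact_force: [0.2, 0.1, -2.0]
opening: 0.036
t 5.88 d mm [-1.4  0.5  0.5] rot [ 0.3  0.3 -0.3] F [ 0.2  0.1 -2. ] open 0.036 j6 -2.19
```

```bash
M="python3 -m creep"
$M '[[[0,0,-4,0,0,0],[0,0,-2,0,0,0]]]'
python3 d.py .507 -.4078 .219 169 3.117 -.004
```

```text
time: 6.05
tool_pos: [0.5086, -0.4084, 0.2181]
tool_rot: [3.124, 0.006, 2.955]
contact_force: [-2.2, 0.8, 1.9]
opening: 0.0362
t 6.05 d mm [-1.6  0.6  0.9] rot [ 0.5  0.5 -0.3] F [-2.2  0.8  1.9] open 0.0362 j6 -2.19
```

```bash
M="python3 -m creep"
$M '[[[0,0,0,0,0,0],[0,0,0,0,0,0],[0,0,0,0,0,0],[0,0,8,0,0,0]]]' -0.1
$M '[[[0,0,25,0,0,0],[0,0,35,0,0,0],[0,0,35,0,0,0],[-6,30,0,0,0,-1],[-6,37,0,0,0,-1]]]'
$M '[[[-6,37,0,0,0,-1],[-6,37,0,0,0,-1],[-6,37,0,0,0,-1],[-6,37,0,0,0,-1],[-6,37,0,0,0,-1]]]' -0.5
$M '[[[-6,37,0,0,0,-1],[-6,37,0,0,0,-1],[-6,30,0,0,0,-1],[-4,20,0,0,0,-1],[0,0,0,0,0,0]]]'
python3 d.py .443 .0005 .211 157.2
python3 - <<'E'
from h import *
a=viewer.read_camera("top")[160:300,400:540];b=viewer.read_camera("side")[190:350,240:480]
cv2.imwrite("pics/f.png",cv2.resize(np.hstack([a,b[:140]]),None,fx=2,fy=2,interpolation=2))
E
```

```text
time: 6.38
tool_pos: [0.5086, -0.4085, 0.2261]
tool_rot: [3.124, 0.006, 2.954]
contact_force: [-0.6, -0.2, 0.1]
opening: 0.0499
time: 6.8
tool_pos: [0.4961, -0.3457, 0.3255]
tool_rot: [3.126, 0.009, 2.913]
contact_force: [0.5, 0.6, -0.2]
opening: 0.0506
time: 7.22
tool_pos: [0.4636, -0.1552, 0.3297]
tool_rot: [3.129, 0.018, 2.816]
contact_force: [0.7, 0.3, 0.4]
opening: 0.0687
time: 7.63
tool_pos: [0.4376, -0.0204, 0.3323]
tool_rot: [3.127, 0.019, 2.746]
contact_force: [-0.5, 0.9, 0.8]
opening: 0.0691
t 7.63 d mm [   5.4   20.9 -121.3] rot [-0.3  1.4 -0.1] F [-0.5  0.9  0.8] open 0.0691 j6 -1.41
```

View pics/f.png

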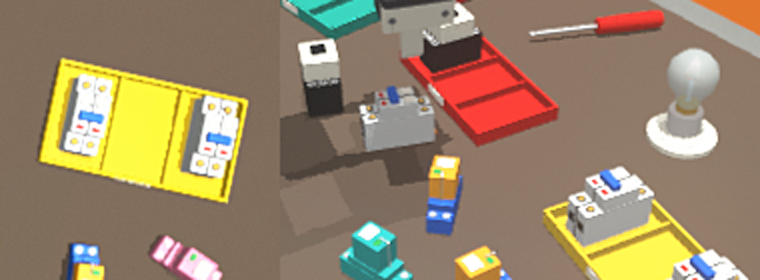

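Breaker B stands upright in the -y bay (top crop, about (213,135)). Now breaker A.

```bash
M="python3 -m creep"
$M '[[[5,20,-15,-0.3,1.4,0],[0,0,-30,0,0,0],[0,0,-30,0,0,0],[0,0,-25,0,0,0],[0,0,-10,0,0,0]]]'
python3 d.py .443 .0005 .211 157.2
```

```text
time: 8.15
tool_pos: [0.4483, -0.0077, 0.2232]
tool_rot: [3.141, 0.017, 2.743]
contact_force: [-0.9, -0.5, -0.9]
opening: 0.0688
t 8.15 d mm [ -5.3   8.2 -12.2] rot [0.3 0.9 0. ] F [-0.9 -0.5 -0.9] open 0.0688 j6 -1.36
```

```bash
M="python3 -m creep"
$M '[[[-5,8,-6,0.3,0.9,0],[0,0,-6,0,0.3,0],[0,0,-3,0,0,0]]]'
python3 d.py .443 .0005 .211 157.2
$M '[[[0,0,-1,0,0,0],[0,0,-1,0,0,0],[0,0,-1,0,0,0],[0,0,-1,0,0,0],[0,0,-1,0,0,0]]]' 1 25
$M '[[[0,0,0,0,0,0],[0,0,0,0,0,0]]]'
python3 d.py .443 .0005 .211 157.2
```

```text
time: 8.4
tool_pos: [0.4439, -0.0022, 0.2055]
tool_rot: [-3.138, -0.009, 2.739]
contact_force: [-0.2, -0.6, 0.5]
opening: 0.0689
t 8.4 d mm [-0.9  2.7  5.5] rot [-0.  -0.5  0.2] F [-0.2 -0.6  0.5] open 0.0689 j6 -1.34
time: 8.82
tool_pos: [0.4455, -0.0033, 0.2021]
tool_rot: [-3.139, -0.004, 2.739]
contact_force: [0.2, 0.7, 1.7]
opening: 0.0401
time: 8.98
tool_pos: [0.4456, -0.0033, 0.2025]
tool_rot: [-3.139, -0.003, 2.739]
contact_force: [0.1, -0.6, -2.0]
opening: 0.0361
t 8.98 d mm [-2.6  3.8  8.5] rot [ 0.1 -0.2  0.3] F [ 0.1 -0.6 -2. ] open 0.0361 j6 -1.35
```

```bash
M="python3 -m creep"
$M '[[[0,0,25,0,0,0],[0,0,32,0,0,0],[0,0,32,0,0,0],[0,0,32,0,0,0],[8,-30,5,0,0,1]]]'
$M '[[[9,-37,0,0,0,1.3],[9,-37,0,0,0,1.3],[9,-37,0,0,0,1.3],[9,-37,0,0,0,1.3],[9,-37,0,0,0,1.3]]]'
$M '[[[8,-37,0,0,0,1.3],[8,-37,0,0,0,1.3],[4,-15,0,0,0,1.2],[0,0,0,0,0,0]]]'
python3 d.py .525 -.339 .207 169 -3.139 -.003
```

```text
time: 9.4
tool_pos: [0.45, -0.0302, 0.3306]
tool_rot: [-3.137, -0.016, 2.76]
contact_force: [1.0, -0.3, -1.2]
opening: 0.0359
time: 9.82
tool_pos: [0.4949, -0.2192, 0.3353]
tool_rot: [-3.138, -0.009, 2.888]
contact_force: [1.4, 0.6, -1.9]
opening: 0.0359
time: 10.15
tool_pos: [0.5145, -0.3196, 0.3336]
tool_rot: [-3.136, -0.009, 2.953]
contact_force: [0.3, 0.5, -1.4]
opening: 0.0362
t 10.15 d mm [  10.5  -19.4 -126.6] rot [ 0.1 -0.4 -0.2] F [ 0.3  0.5 -1.4] open 0.0362 j6 -2.06
```

```bash
M="python3 -m creep"
$M '[[[10,-18,0,0,-0.4,0],[0,0,-20,0,0,0],[0,0,-30,0,0,0],[0,0,-25,0,0,0],[0,0,-10,0,0,0]]]'
python3 d.py .525 -.339 .207 169 -3.139 -.003
```

```text
time: 10.57
tool_pos: [0.524, -0.3367, 0.2477]
tool_rot: [-3.137, 0.001, 2.949]
contact_force: [-0.6, -0.1, -2.1]
opening: 0.0358
t 10.57 d mm [  1.   -2.3 -40.7] rot [0.2 0.2 0. ] F [-0.6 -0.1 -2.1] open 0.0358 j6 -2.07
```

```bash
M="python3 -m creep"
$M '[[[1,-2,-16,0,0,0],[0,0,-12,0,0,0],[0,0,-5,0,0,0],[0,0,-2,0,0,0]]]'
python3 d.py .525 -.339 .207 169 -3.139 -.003
```

```text
time: 10.9
tool_pos: [0.5244, -0.3351, 0.2093]
tool_rot: [-3.14, -0.005, 2.95]
contact_force: [0.3, 0.6, -2.6]
opening: 0.0361
t 10.9 d mm [ 0.6 -3.9 -2.3] rot [-0.1 -0.1 -0. ] F [ 0.3  0.6 -2.6] open 0.0361 j6 -2.07
```

```bash
M="python3 -m creep"
$M '[[[0,-3,-3,0,0,0],[0,0,-3,0,0,0]]]'
python3 d.py .525 -.339 .207 169 -3.139 -.003
$M '[[[0,0,-3,0,0,0]]]'
python3 d.py .525 -.339 .207 169 -3.139 -.003
```

```text
time: 11.07
tool_pos: [0.5248, -0.3378, 0.2061]
tool_rot: [-3.139, -0.004, 2.951]
contact_force: [-11.8, 4.5, 28.7]
opening: 0.0359
t 11.07 d mm [ 0.2 -1.2  0.9] rot [-0.  -0.1 -0.1] F [-11.8   4.5  28.7] open 0.0359 j6 -2.07
time: 11.15
tool_pos: [0.5247, -0.3379, 0.2061]
tool_rot: [-3.139, -0.004, 2.951]
contact_force: [-7.1, 7.6, 20.2]
opening: 0.0359
t 11.15 d mm [ 0.3 -1.1  0.9] rot [ 0.  -0.  -0.1] F [-7.1  7.6 20.2] open 0.0359 j6 -2.07
```

```bash
M="python3 -m creep"
$M '[[[0,0,0,0,0,0],[0,0,0,0,0,0],[0,0,0,0,0,0],[0,0,8,0,0,0]]]' -0.06
$M '[[[0,0,25,0,0,0],[0,0,35,0,0,0],[0,0,35,0,0,0],[0,0,15,0,0,0],[-13,22,0,0,0,6.1]]]'
$M '[[[-13,22,0,0,0,6.1],[-13,22,0,0,0,6.1],[-13,22,0,0,0,6.1],[-13,22,0,0,0,6.1],[-13,22,0,0,0,6.1]]]' -0.4
$M '[[[-13,22,0,0,0,6.1],[-13,22,0,0,0,6.1],[-10,15,0,0,0,6.1],[0,0,0,0,0,3],[0,0,0,0,0,0]]]'
python3 d.py .4113 -.141 .207 43.6
python3 - <<'E'
from h import *
a=viewer.read_camera("top")[160:320,360:540];b=viewer.read_camera("side")[220:380,260:480]
cv2.imwrite("pics/g.png",cv2.resize(np.hstack([a,b]),None,fx=2,fy=2,interpolation=2))
E
```

```text
time: 11.48
tool_pos: [0.5254, -0.3387, 0.2185]
tool_rot: [-3.136, 0.002, 2.951]
contact_force: [0.7, -0.5, 0.0]
opening: 0.0481
time: 11.9
tool_pos: [0.5129, -0.3191, 0.3363]
tool_rot: [-3.132, 0.006, 3.055]
contact_force: [0.1, -0.0, -0.7]
opening: 0.0487
time: 12.32
tool_pos: [0.4455, -0.2065, 0.3428]
tool_rot: [-3.122, 0.014, -2.672]
contact_force: [0.4, -0.1, 0.5]
opening: 0.0641
time: 12.73
tool_pos: [0.4048, -0.1409, 0.3468]
tool_rot: [-3.118, 0.016, -2.273]
contact_force: [0.3, 0.1, -0.3]
opening: 0.0644
t 12.73 d mm [ 6.500e+00 -1.000e-01 -1.398e+02] rot [ 0.2  1.6 -6.2] F [ 0.3  0.1 -0.3] open 0.0644 j6 -2.96
```

View pics/g.png

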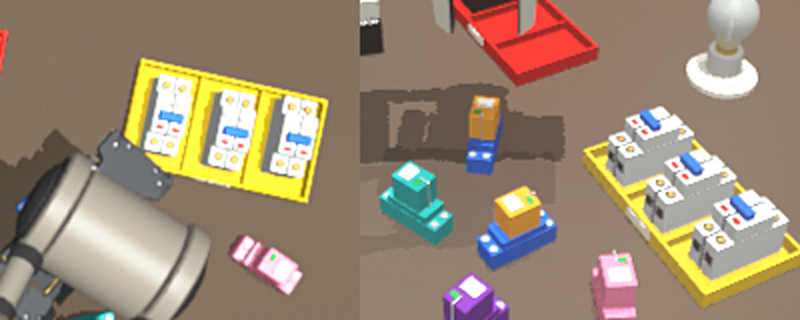

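Both breakers stand in their bays. Now down on relay A, which has amber on blue under the jaws.

```bash
M="python3 -m creep"
$M '[[[5,0,-25,0,1.5,-6],[0,0,-32,0,0,0],[0,0,-32,0,0,0],[0,0,-15,0,0,0],[0,0,0,0,0,0]]]'
python3 d.py .4113 -.141 .207 43.6
```

```text
time: 13.25
tool_pos: [0.4132, -0.1448, 0.242]
tool_rot: [-3.125, 0.001, -2.401]
contact_force: [0.3, 0.6, 0.6]
opening: 0.064
t 13.25 d mm [ -1.9   3.8 -35. ] rot [0.6 0.7 1.1] F [0.3 0.6 0.6] open 0.064 j6 -2.82
```

```bash
M="python3 -m creep"
$M '[[[-2,4,-16,0.5,0.6,1],[0,0,-12,0,0,0],[0,0,-4,0,0,0]]]'
python3 d.py .4113 -.141 .207 43.6
python3 - <<'E'
from h import *
a=viewer.read_camera("side")[180:320,250:390]
cv2.imwrite("pics/i.png",cv2.resize(a,None,fx=3,fy=3,interpolation=2))
E
```

```text
time: 13.5
tool_pos: [0.4131, -0.1428, 0.2104]
tool_rot: [-3.136, 0.0, -2.388]
contact_force: [0.1, 0.5, 0.5]
opening: 0.064
t 13.5 d mm [-1.8  1.8 -3.4] rot [0.2 0.2 0.4] F [0.1 0.5 0.5] open 0.064 j6 -2.83
```

View pics/i.png

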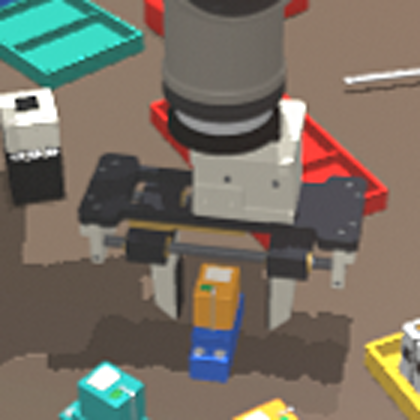

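The amber case sits between the fingers. Close on it.

```bash
M="python3 -m creep"
$M '[[[-1,1,-2,0,0,0],[0,0,-1,0,0,0],[0,0,-1,0,0,0],[0,0,-1,0,0,0],[0,0,-1,0,0,0]]]' 1 20
$M '[[[0,0,0,0,0,0],[0,0,0,0,0,0]]]'
python3 d.py .4113 -.141 .207 43.6
```

```text
time: 13.97
tool_pos: [0.4135, -0.143, 0.2074]
tool_rot: [-3.131, 0.002, -2.391]
contact_force: [-0.3, 0.7, 0.6]
opening: 0.0355
time: 14.13
tool_pos: [0.4134, -0.1429, 0.2077]
tool_rot: [-3.131, 0.002, -2.391]
contact_force: [-0.1, 0.1, -1.3]
opening: 0.0281
t 14.13 d mm [-2.1  1.9 -0.7] rot [0.4 0.5 0.6] F [-0.1  0.1 -1.3] open 0.0281 j6 -2.83
```

```bash
M="python3 -m creep"
$M '[[[0,0,25,0,0,0],[0,0,32,0,0,0],[0,0,32,0,0,0],[0,0,32,0,0,0],[10,30,5,0,0,-2.8]]]'
$M '[[[9,38,0,0,0,-2.9],[9,38,0,0,0,-2.9],[9,38,0,0,0,-2.9],[9,38,0,0,0,-2.9],[9,38,0,0,0,-2.9]]]'
$M '[[[9,38,0,0,0,-2.9],[9,38,0,0,0,-2.9],[9,38,0,0,0,-2.9],[9,38,0,0,0,-2.9],[9,38,0,0,0,-2.9]]]'
python3 d.py .5454 .3564 .212 184.3 -3.131 .002
```

```text
time: 14.55
tool_pos: [0.4217, -0.1148, 0.3366]
tool_rot: [-3.137, -0.001, -2.444]
contact_force: [3.1, -1.0, -1.3]
opening: 0.0277
time: 14.97
tool_pos: [0.4677, 0.0796, 0.3416]
tool_rot: [-3.128, 0.007, -2.72]
contact_force: [0.6, -1.1, -1.8]
opening: 0.0279
time: 15.38
tool_pos: [0.5122, 0.2802, 0.3417]
tool_rot: [-3.127, 0.008, -2.985]
contact_force: [0.8, -0.3, -0.8]
opening: 0.0283
t 15.38 d mm [  33.2   76.2 -129.7] rot [ 0.2  0.3 -4.7] F [ 0.8 -0.3 -0.8] open 0.0283 j6 -1.35
```

```bash
M="python3 -m creep"
$M '[[[14,36,0,0,0,-2.4],[12,30,0,0,0,-2],[0,0,-10,0,0,0],[0,0,-25,0,0,0],[0,0,-20,0,0,0]]]'
python3 d.py .5454 .3564 .212 184.3 -3.131 .002
$M '[[[0,0,-15,0,0,0],[0,0,0,0,0,0]]]'
python3 d.py .5454 .3564 .212 184.3 -3.131 .002
```

```text
time: 15.8
tool_pos: [0.5383, 0.3596, 0.2875]
tool_rot: [-3.133, 0.017, -3.059]
contact_force: [0.3, -0.5, -1.5]
opening: 0.0278
t 15.8 d mm [  7.1  -3.2 -75.5] rot [-0.2  0.9 -0.5] F [ 0.3 -0.5 -1.5] open 0.0278 j6 -1.17
time: 15.97
tool_pos: [0.5367, 0.3591, 0.2664]
tool_rot: [-3.129, 0.01, -3.057]
contact_force: [-0.8, -0.6, -1.3]
opening: 0.0281
t 15.97 d mm [  8.7  -2.7 -54.4] rot [ 0.1  0.4 -0.5] F [-0.8 -0.6 -1.3] open 0.0281 j6 -1.17
```

```bash
M="python3 -m creep"
$M '[[[8,-2,-18,0,0.4,0],[0,0,-16,0,0,0],[0,0,-8,0,0,0],[0,0,-3,0,0,0]]]'
python3 d.py .5454 .3564 .212 184.3 -3.131 .002
```

```text
time: 16.3
tool_pos: [0.5452, 0.356, 0.2217]
tool_rot: [-3.13, 0.003, -3.057]
contact_force: [-1.0, 0.2, -1.8]
opening: 0.0282
t 16.3 d mm [ 0.2  0.4 -9.7] rot [ 0.   0.1 -0.6] F [-1.   0.2 -1.8] open 0.0282 j6 -1.19
```

```bash
M="python3 -m creep"
$M '[[[0,0,-5,0,0,-0.5],[0,0,-4,0,0,0],[0,0,-2,0,0,0]]]'
$M '[[[0,0,-2,0,0,0]]]'
python3 d.py .5454 .3564 .212 184.3 -3.131 .002
```

```text
time: 16.55
tool_pos: [0.5455, 0.3558, 0.2118]
tool_rot: [-3.131, 0.005, -3.067]
contact_force: [-0.3, 0.6, -0.6]
opening: 0.0283
time: 16.63
tool_pos: [0.5456, 0.3558, 0.2116]
tool_rot: [-3.131, 0.006, -3.066]
contact_force: [-6.5, -3.3, 18.3]
opening: 0.0281
t 16.63 d mm [-0.2  0.6  0.4] rot [-0.   0.2 -0. ] F [-6.5 -3.3 18.3] open 0.0281 j6 -1.18
```

```bash
M="python3 -m creep"
$M '[[[0,0,0,0,0,0],[0,0,0,0,0,0],[0,0,0,0,0,0],[0,0,8,0,0,0]]]' 0.08
$M '[[[0,0,25,0,0,0],[0,0,35,0,0,0],[0,0,35,0,0,0],[0,0,15,0,0,0],[-13,-22,0,0,0,6.1]]]'
$M '[[[-13,-22,0,0,0,6.1],[-13,-22,0,0,0,6.1],[-13,-22,0,0,0,6.1],[-13,-22,0,0,0,6.1],[-13,-22,0,0,0,6.1]]]' -0.65
$M '[[[-13,-22,0,0,0,6.1],[-13,-22,0,0,0,6.1],[-13,-22,0,0,0,6.1],[0,0,0,0,0,4],[0,0,0,0,0,0]]]'
python3 d.py .4107 .1301 .211 65.1
python3 - <<'E'
from h import *
a=viewer.read_camera("top")[160:320,100:320];b=viewer.read_camera("side")[140:300,180:380]
cv2.imwrite("pics/j.png",cv2.resize(np.hstack([a,b]),None,fx=1.9,fy=1.9,interpolation=2))
E
```

```text
time: 16.97
tool_pos: [0.5457, 0.3561, 0.2215]
tool_rot: [-3.132, 0.009, -3.066]
contact_force: [-0.3, -0.4, 0.3]
opening: 0.0418
time: 17.38
tool_pos: [0.5328, 0.3358, 0.3388]
tool_rot: [-3.133, 0.012, -2.959]
contact_force: [-1.5, -1.4, -0.2]
opening: 0.0421
time: 17.8
tool_pos: [0.4648, 0.2231, 0.3455]
tool_rot: [-3.132, 0.024, -2.396]
contact_force: [0.2, 0.3, 1.0]
opening: 0.0707
time: 18.22
tool_pos: [0.4207, 0.1511, 0.3497]
tool_rot: [-3.127, 0.027, -1.984]
contact_force: [0.4, 0.1, -0.0]
opening: 0.0758
t 18.22 d mm [ -10.   -21.  -138.7] rot [-1.1  1.4 -1.2] F [ 0.4  0.1 -0. ] open 0.0758 j6 -2.57
```

View pics/j.png

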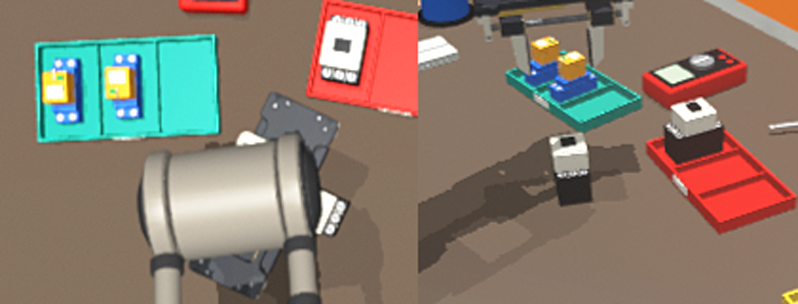

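Relay A stands in the middle teal bay. Next, the contactor.

```bash
M="python3 -m creep"
$M '[[[-9,-19,-10,-1,1.4,-1],[0,0,-25,0,0,0],[0,0,-15,0,0,0],[0,0,0,0,0,0]]]'
python3 d.py .4107 .1301 .211 65.1
$M '[[[0,0,-20,0,0,0],[0,0,0,0,0,0]]]'
python3 d.py .4107 .1301 .211 65.1
```

```text
time: 18.65
tool_pos: [0.4138, 0.1341, 0.3001]
tool_rot: [-3.137, 0.004, -2.013]
contact_force: [-0.2, -0.6, 0.1]
opening: 0.0757
t 18.65 d mm [ -3.1  -4.  -89.1] rot [-0.1  0.3  0.5] F [-0.2 -0.6  0.1] open 0.0757 j6 -2.56
time: 18.82
tool_pos: [0.4149, 0.1352, 0.2803]
tool_rot: [-3.136, 0.004, -2.015]
contact_force: [-1.8, -0.2, 0.2]
opening: 0.0757
t 18.82 d mm [ -4.2  -5.1 -69.3] rot [-0.1  0.4  0.6] F [-1.8 -0.2  0.2] open 0.0757 j6 -2.56
```

```bash
M="python3 -m creep"
$M '[[[-4,-5,0,0,0.4,0.5],[0,0,-18,0,0,0],[0,0,-20,0,0,0],[0,0,-12,0,0,0],[0,0,-4,0,0,0]]]'
python3 d.py .4107 .1301 .211 65.1
$M '[[[0,0,-6,0,0,0],[0,0,-2,0,0,0]]]'
python3 d.py .4107 .1301 .211 65.1
```

```text
time: 19.23
tool_pos: [0.4135, 0.1311, 0.2312]
tool_rot: [-3.135, 0.007, -2.005]
contact_force: [-0.4, -0.9, -0.3]
opening: 0.0757
t 19.23 d mm [ -2.8  -1.  -20.2] rot [-0.2  0.5 -0. ] F [-0.4 -0.9 -0.3] open 0.0757 j6 -2.58
time: 19.4
tool_pos: [0.4141, 0.1312, 0.2243]
tool_rot: [-3.134, 0.007, -2.005]
contact_force: [-0.1, -0.2, 0.3]
opening: 0.076
t 19.4 d mm [ -3.4  -1.1 -13.3] rot [-0.2  0.6 -0. ] F [-0.1 -0.2  0.3] open 0.076 j6 -2.58
```

```bash
M="python3 -m creep"
$M '[[[-3,-1,-8,-0.2,0.5,0],[0,0,-5,0,0,0]]]'
$M '[[[0,0,-1,0,0,0],[0,0,-1,0,0,0],[0,0,-1,0,0,0],[0,0,-1,0,0,0],[0,0,-1,0,0,0]]]' 1 35
$M '[[[0,0,0,0,0,0],[0,0,0,0,0,0]]]'
python3 d.py .4107 .1301 .211 65.1
```

```text
time: 19.57
tool_pos: [0.4117, 0.1303, 0.2123]
tool_rot: [-3.137, 0.002, -2.005]
contact_force: [0.8, 0.4, 0.4]
opening: 0.0756
time: 19.98
tool_pos: [0.4118, 0.1303, 0.2069]
tool_rot: [-3.137, 0.002, -2.005]
contact_force: [0.2, 0.2, -0.5]
opening: 0.0472
time: 20.15
tool_pos: [0.4117, 0.1303, 0.2068]
tool_rot: [-3.138, 0.002, -2.005]
contact_force: [0.6, -0.7, -0.3]
opening: 0.0449
t 20.15 d mm [-1.  -0.2  4.2] rot [ 0.   0.2 -0. ] F [ 0.6 -0.7 -0.3] open 0.0449 j6 -2.58
```

```bash
M="python3 -m creep"
$M '[[[0,0,25,0,0,0],[0,0,32,0,0,0],[0,0,32,0,0,0],[0,0,32,0,0,0],[5,-5,5,0,0,-6.7]]]'
$M '[[[15,-16,0,0,0,-6.8],[15,-16,0,0,0,-6.8],[15,-16,0,0,0,-6.8],[15,-16,0,0,0,-6.8],[15,-16,0,0,0,-6.8]]]'
$M '[[[15,-16,0,0,0,-6.8],[15,-16,0,0,0,-6.8],[15,-16,0,0,0,-6.8],[15,-16,0,0,0,-6.8],[0,0,0,0,0,0]]]'
python3 d.py .5756 -.0436 .211 171.4 -3.138 .002
```

```text
time: 20.57
tool_pos: [0.4136, 0.1252, 0.3341]
tool_rot: [3.134, -0.005, -2.12]
contact_force: [2.1, 0.2, -2.8]
opening: 0.0451
time: 20.98
tool_pos: [0.4883, 0.0443, 0.337]
tool_rot: [3.135, -0.002, -2.738]
contact_force: [-0.0, 0.0, -3.9]
opening: 0.0455
time: 21.4
tool_pos: [0.5518, -0.026, 0.3342]
tool_rot: [3.135, -0.006, 3.037]
contact_force: [-0.8, 0.7, -2.4]
opening: 0.0452
t 21.4 d mm [  23.8  -17.6 -123.2] rot [-0.6 -0.4 -2.6] F [-0.8  0.7 -2.4] open 0.0452 j6 -1.66
```

```bash
M="python3 -m creep"
$M '[[[22,-16,0,-0.5,-0.4,-2.6],[0,0,-12,0,0,0],[0,0,-30,0,0,0],[0,0,-20,0,0,0],[0,0,-5,0,0,0]]]'
python3 d.py .5756 -.0436 .211 171.4 -3.138 .002
```

```text
time: 21.82
tool_pos: [0.5741, -0.0436, 0.2638]
tool_rot: [-3.14, 0.002, 2.992]
contact_force: [-0.1, -0.2, -3.9]
opening: 0.0449
t 21.82 d mm [  1.5   0.  -52.8] rot [-0.1  0.  -0. ] F [-0.1 -0.2 -3.9] open 0.0449 j6 -1.63
```

```bash
M="python3 -m creep"
$M '[[[1,0,-20,0,0,0],[0,0,-16,0,0,0],[0,0,-6,0,0,0],[0,0,-2,0,0,0]]]'
python3 d.py .5756 -.0436 .211 171.4 -3.138 .002
```

```text
time: 22.15
tool_pos: [0.574, -0.0426, 0.2173]
tool_rot: [-3.14, -0.002, 2.996]
contact_force: [-0.4, -0.3, -2.7]
opening: 0.0449
t 22.15 d mm [ 1.6 -1.  -6.3] rot [-0.1 -0.2 -0.2] F [-0.4 -0.3 -2.7] open 0.0449 j6 -1.63
```

```bash
M="python3 -m creep"
$M '[[[1,-1,-4,0,0,0],[0,0,-2,0,0,0]]]'
$M '[[[0,0,-3,0,0,0]]]'
python3 d.py .5756 -.0436 .211 171.4 -3.138 .002
```

```text
time: 22.32
tool_pos: [0.5753, -0.0433, 0.212]
tool_rot: [-3.14, -0.001, 2.997]
contact_force: [-0.0, -0.4, -3.2]
opening: 0.0449
time: 22.4
tool_pos: [0.5756, -0.0433, 0.2106]
tool_rot: [-3.14, 0.001, 2.997]
contact_force: [-13.8, 0.9, 36.1]
opening: 0.045
t 22.4 d mm [-0.  -0.3  0.4] rot [-0.1 -0.1 -0.3] F [-13.8   0.9  36.1] open 0.045 j6 -1.63
```

```bash
M="python3 -m creep"
$M '[[[0,0,0,0,0,0],[0,0,0,0,0,0],[0,0,0,0,0,0],[0,0,8,0,0,0]]]' -0.26
$M '[[[0,0,25,0,0,0],[0,0,35,0,0,0],[0,0,35,0,0,0],[0,0,15,0,0,0],[-24,-25,0,0,0,0.4]]]'
$M '[[[-24,-25,0,0,0,0.4],[-24,-25,0,0,0,0.4],[-24,-25,0,0,0,0.4],[-24,-25,0,0,0,0.4],[-24,-25,0,0,0,0.4]]]' -0.4 20
$M '[[[-24,-25,0,0,0,0.4],[-20,-20,0,0,0,0.4],[0,0,0,0,0,0.4],[0,0,0,0,0,0]]]'
python3 d.py .3527 -.2718 .207 174.7
```

```text
time: 22.73
tool_pos: [0.5767, -0.0434, 0.2223]
tool_rot: [-3.139, 0.007, 2.998]
contact_force: [0.4, 0.3, 0.7]
opening: 0.0577
time: 23.15
tool_pos: [0.5542, -0.0662, 0.3413]
tool_rot: [-3.14, 0.013, 3.008]
contact_force: [-1.2, -0.6, -0.3]
opening: 0.0578
time: 23.57
tool_pos: [0.4302, -0.1933, 0.3491]
tool_rot: [-3.135, 0.027, 3.052]
contact_force: [0.3, -0.2, -0.2]
opening: 0.0646
time: 23.9
tool_pos: [0.3798, -0.2438, 0.3532]
tool_rot: [-3.13, 0.032, 3.068]
contact_force: [1.1, 0.1, -0.1]
opening: 0.0642
t 23.9 d mm [ -27.1  -28.  -146.2] rot [ 0.8  1.8 -1.1] F [ 1.1  0.1 -0.1] open 0.0642 j6 -2.25
```

```bash
M="python3 -m creep"
$M '[[[-24,-25,-10,0.8,1.8,-1],[0,0,-30,0,0,0],[0,0,-30,0,0,0],[0,0,-10,0,0,0],[0,0,0,0,0,0]]]'
python3 d.py .3527 -.2718 .207 174.7
python3 - <<'E'
from h import *
a=viewer.read_camera("top")[140:260,240:400];b=viewer.read_camera("side")[180:380,240:400]
a=cv2.resize(a,(400,300),interpolation=2);b=cv2.resize(b,(400,500),interpolation=2)
a=cv2.copyMakeBorder(a,0,200,0,0,cv2.BORDER_CONSTANT)
cv2.imwrite("pics/k.png",np.hstack([a,b]))
E
```

```text
time: 24.32
tool_pos: [0.3576, -0.2694, 0.2754]
tool_rot: [-3.134, 0.009, 3.05]
contact_force: [0.6, 0.2, 0.4]
opening: 0.0643
t 24.32 d mm [ -4.9  -2.4 -68.4] rot [ 0.5  0.5 -0. ] F [0.6 0.2 0.4] open 0.0643 j6 -2.3
```

View pics/k.png

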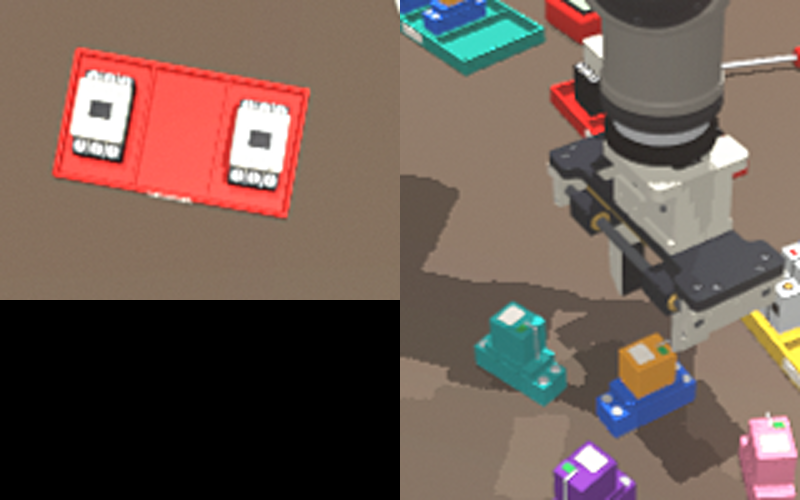

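The contactor stands in the -y red bay (260,140). Relay B is below the jaws, and the coloured decoys are clear.

```bash
M="python3 -m creep"
$M '[[[-4,-2,-22,0.5,0.5,0],[0,0,-25,0,0,0],[0,0,-12,0,0,0],[0,0,-3,0,0,0]]]'
python3 d.py .3527 -.2718 .207 174.7
```

```text
time: 24.75
tool_pos: [0.358, -0.2722, 0.2195]
tool_rot: [-3.13, 0.012, 3.055]
contact_force: [-0.8, 0.4, -0.5]
opening: 0.0643
t 24.75 d mm [ -5.3   0.4 -12.5] rot [ 0.7  0.6 -0.3] F [-0.8  0.4 -0.5] open 0.0643 j6 -2.3
```

```bash
M="python3 -m creep"
$M '[[[-5,0,-8,0.6,0.6,0],[0,0,-4,0,0,0]]]'
python3 d.py .3527 -.2718 .207 174.7
$M '[[[-1,0,-1,0,0,0],[0,0,-1,0,0,0],[0,0,-1,0,0,0],[0,0,-1,0,0,0],[0,0,-1,0,0,0]]]' 1 20
$M '[[[0,0,0,0,0,0],[0,0,0,0,0,0]]]'
python3 d.py .3527 -.2718 .207 174.7
```

```text
time: 24.92
tool_pos: [0.354, -0.2722, 0.2087]
tool_rot: [-3.138, 0.003, 3.056]
contact_force: [0.5, -0.3, 0.1]
opening: 0.0639
t 24.92 d mm [-1.3  0.4 -1.7] rot [ 0.2  0.1 -0.4] F [ 0.5 -0.3  0.1] open 0.0639 j6 -2.31
time: 25.33
tool_pos: [0.3537, -0.2728, 0.2057]
tool_rot: [-3.135, 0.006, 3.057]
contact_force: [0.4, 2.3, 0.4]
opening: 0.0354
time: 25.5
tool_pos: [0.3537, -0.2727, 0.2058]
tool_rot: [-3.135, 0.006, 3.057]
contact_force: [0.4, -0.8, -1.4]
opening: 0.0277
t 25.5 d mm [-1.   0.9  1.2] rot [ 0.4  0.3 -0.4] F [ 0.4 -0.8 -1.4] open 0.0277 j6 -2.31
```

```bash
M="python3 -m creep"
$M '[[[0,0,25,0,0,0],[0,0,32,0,0,0],[0,0,32,0,0,0],[0,0,32,0,0,0],[10,30,5,0,0,0.6]]]'
$M '[[[13,37,0,0,0,0.6],[13,37,0,0,0,0.6],[13,37,0,0,0,0.6],[13,37,0,0,0,0.6],[13,37,0,0,0,0.6]]]'
$M '[[[13,37,0,0,0,0.6],[13,37,0,0,0,0.6],[13,37,0,0,0,0.6],[13,37,0,0,0,0.6],[13,37,0,0,0,0.6]]]'
$M '[[[13,37,0,0,0,0.6],[10,30,0,0,0,0.6],[0,0,0,0,0,0.6]]]'
python3 d.py .5507 .2866 .210 184.3 -3.135 .006
```

```text
time: 25.92
tool_pos: [0.3622, -0.2444, 0.3343]
tool_rot: [-3.139, 0.001, 3.063]
contact_force: [1.4, -0.8, -0.6]
opening: 0.0278
time: 26.33
tool_pos: [0.4277, -0.0552, 0.3386]
tool_rot: [-3.133, 0.01, 3.108]
contact_force: [-0.2, -0.3, -1.6]
opening: 0.0276
time: 26.75
tool_pos: [0.493, 0.1401, 0.3388]
tool_rot: [-3.132, 0.011, -3.12]
contact_force: [0.6, 0.3, -0.5]
opening: 0.0278
time: 27.0
tool_pos: [0.5171, 0.2169, 0.3382]
tool_rot: [-3.134, 0.012, -3.082]
contact_force: [0.2, -0.6, -2.0]
opening: 0.028
t 27.0 d mm [  33.6   69.7 -128.2] rot [0.  0.4 0.9] F [ 0.2 -0.6 -2. ] open 0.028 j6 -1.36
```

```bash
M="python3 -m creep"
$M '[[[15,32,0,0,0.4,0.8],[15,34,0,0,0,0],[0,0,-10,0,0,0],[0,0,-25,0,0,0],[0,0,-20,0,0,0]]]'
python3 d.py .5507 .2866 .210 184.3 -3.135 .006
$M '[[[0,0,-10,0,0,0],[0,0,0,0,0,0]]]'
python3 d.py .5507 .2866 .210 184.3 -3.135 .006
```

```text
time: 27.42
tool_pos: [0.5475, 0.288, 0.2831]
tool_rot: [-3.135, 0.009, -3.061]
contact_force: [-1.1, -0.1, -2.2]
opening: 0.0281
t 27.42 d mm [  3.2  -1.4 -73.1] rot [-0.   0.2 -0.3] F [-1.1 -0.1 -2.2] open 0.0281 j6 -1.28
time: 27.58
tool_pos: [0.5461, 0.2871, 0.2678]
tool_rot: [-3.132, 0.001, -3.061]
contact_force: [0.4, 0.0, -1.5]
opening: 0.028
t 27.58 d mm [  4.6  -0.5 -57.8] rot [ 0.2 -0.3 -0.3] F [ 0.4  0.  -1.5] open 0.028 j6 -1.28
```

```bash
M="python3 -m creep"
$M '[[[4,0,-20,0,0,0],[0,0,-18,0,0,0],[0,0,-8,0,0,0],[0,0,-3,0,0,0]]]'
python3 d.py .5507 .2866 .210 184.3 -3.135 .006
```

```text
time: 27.92
tool_pos: [0.5511, 0.2854, 0.2204]
tool_rot: [-3.133, 0.004, -3.063]
contact_force: [0.6, 0.2, -1.8]
opening: 0.028
t 27.92 d mm [ -0.4   1.2 -10.4] rot [ 0.1 -0.1 -0.2] F [ 0.6  0.2 -1.8] open 0.028 j6 -1.29
```

```bash
M="python3 -m creep"
$M '[[[0,1,-5,0,0,0],[0,0,-4,0,0,0],[0,0,-2,0,0,0]]]'
$M '[[[0,0,-2,0,0,0]]]'
python3 d.py .5507 .2866 .210 184.3 -3.135 .006
```

```text
time: 28.17
tool_pos: [0.5519, 0.286, 0.211]
tool_rot: [-3.133, 0.007, -3.063]
contact_force: [0.2, 0.7, -1.2]
opening: 0.0278
time: 28.25
tool_pos: [0.5521, 0.2861, 0.2098]
tool_rot: [-3.134, 0.008, -3.063]
contact_force: [-5.4, -1.7, 18.8]
opening: 0.028
t 28.25 d mm [-1.4  0.5  0.2] rot [ 0.1  0.1 -0.2] F [-5.4 -1.7 18.8] open 0.028 j6 -1.28
```

Contact. I release, lift, move back clear and take the last look.

```bash
M="python3 -m creep"
$M '[[[0,0,0,0,0,0],[0,0,0,0,0,0],[0,0,0,0,0,0],[0,0,8,0,0,0]]]' 0.08
$M '[[[0,0,25,0,0,0],[0,0,35,0,0,0],[0,0,35,0,0,0],[0,0,20,0,0,0],[-25,10,0,0,0,0]]]'
$M '[[[-30,10,0,0,0,0],[-30,10,0,0,0,0],[-30,10,0,0,0,0],[-30,10,0,0,0,0],[-20,0,0,0,0,0]]]'
$M '[[[0,0,0,0,0,0],[0,0,0,0,0,0],[0,0,0,0,0,0]]]'
python3 - <<'E'
from h import *
a=viewer.read_camera("top")[40:380,100:540];b=viewer.read_camera("side")
cv2.imwrite("pics/m.png",cv2.resize(a,(792,612))[:600]);cv2.imwrite("pics/n.png",b[120:440,160:520])
z=cv2.imread("pics/top0.png");c=viewer.read_camera("top")
for n,(x0,y0,x1,y1) in dict(meter=(190,90,237,172),lamp=(395,110,440,158)).items():
    print(n,cv2.absdiff(z[y0:y1,x0:x1],c[y0:y1,x0:x1]).mean().round(2))
E
```

```text
time: 28.58
tool_pos: [0.5523, 0.2862, 0.2189]
tool_rot: [-3.134, 0.01, -3.063]
contact_force: [-0.1, 0.3, -0.7]
opening: 0.0418
time: 29.0
tool_pos: [0.5288, 0.2946, 0.3417]
tool_rot: [-3.134, 0.012, -3.066]
contact_force: [-0.5, 0.0, 0.1]
opening: 0.0423
time: 29.42
tool_pos: [0.3839, 0.3353, 0.3491]
tool_rot: [-3.14, 0.024, -3.07]
contact_force: [-0.3, 0.3, 0.4]
opening: 0.0425
time: 29.67
tool_pos: [0.3799, 0.3361, 0.3521]
tool_rot: [-3.141, 0.026, -3.065]
contact_force: [0.7, -0.1, 0.0]
opening: 0.0423
meter 8.43
lamp 9.95
```

View pics/m.png

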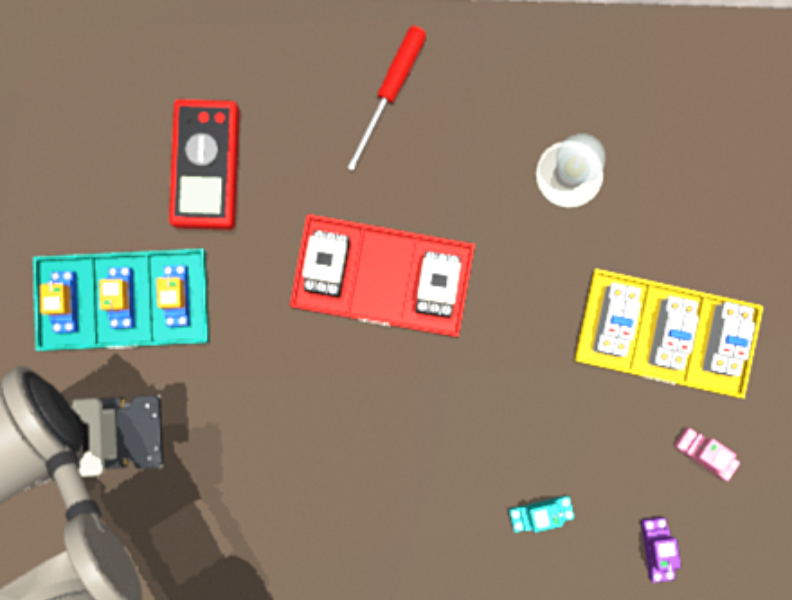

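View pics/n.png

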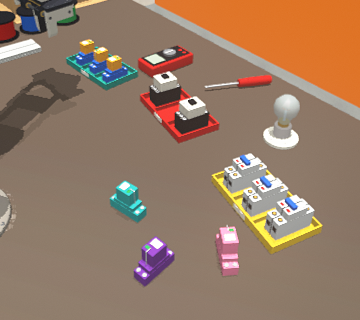

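All five devices stand in their bays. The meter is at top (213,130) and the lamp at (417,136), the same pixels as at the start.

```bash
python3 -c "
from cell import robot
print(robot.hand_in())"
```

```text
the job is handed in; nothing more can be done
None
```

I put all five devices back and handed the job in at about 30 s. The two breakers are in the yellow tray, the two relays in the teal tray, and the contactor in the -y bay of the red tray, one device to a bay.

- **Final check:** in the last top and side views every device stands upright inside its bay and parallel to the dividers. The gripper is open and clear of everything. The pink, purple and turquoise look-alikes were not used.
- **Grip widths:** each grasp read 36, 28 or 45 mm, which matches the device held. Each device was lowered until the wrist felt the floor; the highest force I saw was about 39 N.
- **A check that disagreed:** the before/after image difference was not zero at the meter (8.4 grey levels) or the lamp (10.0). I put this down to a brightness change but did not confirm it. Both sit at the same pixels as at the start, to within about 1 px.

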